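# Turn the bee-hotel block in the bench vise

### The arm

A 7-joint arm with a two-finger parallel gripper is mounted at the origin on the work surface. World frame = base frame: x ahead of the robot, y to its left, z up, the work surface at z = 0. Lengths are in m, angles in rad, forces in N, time in s.
With the tool pointing down it reaches from about 0.4 to 0.85 m from the base axis. Payload 10.4 kg.
Tool frame: the origin (TCP) lies at the very end of the fingers, on their centre line; the grasp point (between the pads) lies 19 mm behind it; z points along the fingers, y is the line along which they close (so a half turn about z gives the same grasp; the last joint's range is limited). The gripper opens to 87 mm and grips with 3 to 60 N. Pads are 19 mm wide; open, the fingers measure 117 mm over their backs; the gripper's body (75 mm by 190 mm) begins 51 mm behind the grasp point.
Start: joints at [-1.219, 0.332, -0.065, 1.46, 0.022, 1.35, -0.088], TCP at [0.229, 0.582, 0.223] pointing down, gripper open.
Joint ranges: [-2.6, 2.6], [-0.5, 2.12], [-1.47, 1.34], [0.16, 2.42], [-1.27, 4.41], [0.06, 2.06], [-2.6, 2.6]. Speed limits (rad/s): [2.22, 2.22, 2.79, 2.79, 3.14, 3.14, 3.14].

### API

Orientations are given as a rotation vector (axis times angle).
In Python, from plant import readout, get_image, camera_info, close_job, find_in gives the robot as it stands.
- The arm moves only by the tool send_rows, never from a script. Its argument "plan" is a list of rows, each a list of 3 entries, a list of its own where there are three numbers: the opening, from 0 (shut) to 1 (fully open), then the shift along the tool's x, y, z in m, then the turn about the tool's z in rad. In form: [[hand, [dx, dy, dz], twist], ...]. A call has exactly 10 rows; each row shifts and turns the commanded pose from where the row before left it, along the tool's axes as they then stand; what a row does not reach is not made up. A row lasts 1/8 s, in which the tool goes at most 62.5 mm and 10.7 degrees, less where a joint would pass 70% of its speed; a pose out of reach is approached as far as the arm can. A call with a gripper value outside its range is refused whole. The fingers move at their own pace and stop on an object; "squeeze" is the grip in N (left out, the last holds). Time passes only in rows, so rows that do not move let the fingers close, or fill a call up. It gives the time, the measured TCP pose, the force, the opening and the grip force at its end, in the units of the state.
- readout.observe(): the state, without advancing time (a new reading comes with each control period).
- get_image(name): name is "scene" or "top" or "wrist"; returns the picture (384x512x3 uint8, red, green, blue); there is no depth.
- camera_info(name): a dict with "fx", "fy", "cx", "cy" (pixels), "world_to_cam" (4x4, takes a point from world to camera coordinates). Camera axes: x right, y down, z forward; pixel columns grow to the right and rows downward; lengths in m; the calibration is good to about 2 mm. A picture is of the moment at which its call begins: read the wrist's pose just before it. camera_info takes no time and is no camera call; for the wrist camera it gives the pose at the moment of the call.
- close_job(): hands the job in; it is judged then, once.
Trained networks look in the newest picture that a camera, given by its name, has taken for a name from the list of things; names that differ only in an ending like _2 or _b are one class to them, and where a whole thing is asked for, a point or a joint stands for the part that bears it (a point fixed in the world has none). Each returns a list of dicts, best first, with "confidence" (0 to 1); they miss things now and then, are a little off and sometimes report something else, mostly with a low value. They report only what shows in the picture. A call takes as long as a camera call.
- find_in(camera, query): "point" ([column, row] in pixels, amid what is visible of it).
The state is a dict: "time_s": time; "joint_positions": joint angles; "joint_velocities": joint speeds; "joint_torque": joint torques, N m; "ee_pos": TCP position; "ee_rot": TCP orientation; "ft_force": force on the tool from outside, world axes, zero at the start; "moment": the same for the moment, N m; "width": finger opening in m; "grasp_force": force on a finger pad.
Only numpy, scipy, OpenCV 4.12 (cv2) and the standard library are available. Lean on these libraries where they do the work, as an engineer would, in place of code of your own. Each camera call takes 0.05 s, during which the arm holds its last target. There are 200 camera calls.

### The job

The wooden bee-hotel block is clamped on edge in the vise, with its drilled face against the fixed jaw. Slide the moving jaw back by its handle, turn the block so that its drilled face looks straight up, lower it onto the vise bed between the jaws without dropping it, and slide the jaw up snug again so that the block is clamped against the fixed jaw, ready for its tunnels to be cleaned out. Leave the other things on the bench alone.

Things in the scene. Friction and masses are not known exactly. Their poses are not given: they have to be found in the camera images.
- vise: Low steel vise, fixed. Origin on the bench (z=0) under the middle of the fixed jaw's gripping face; x points from moving to fixed jaw, y along the jaws. Flat bed 36 mm wide (y), top 35 mm above the bench, x -210 to +40. Fixed jaw x 0 to +34, 36 mm wide (y), top at 57 mm. Feet at x +20 and -190: 90 mm wide (y), 30 mm long, 13 mm high.
- jaw (a joint): Gap between the two jaw faces in m (0 shut, at most 0.085); grows as the moving jaw slides to the vise's -x. Starts just over 0.040, on the block. Stiff slide (about 5 N), stays where it is left. The jaw is a slab 95 mm long (x), 36 mm wide (y), from 35 to 57 mm above the bench, its gripping face at vise x = -gap.
- handle (a point): Centre of the top of the moving jaw's handle, 94 mm above the bench: an upright round wooden peg, 20 mm in diameter and 37 mm tall, standing on the jaw's slab 75 mm behind its gripping face (at vise x = -gap - 75 mm, y = 0).
- block: Pine block 40 (own x) by 60 (y) by 60 mm (z), 90 g, origin at its centre. Own x: outward normal of the drilled 60 x 60 face (nine 9 mm blind holes, 3 by 3); other faces plain. Starts on the bed, own x to the fixed jaw, z up: 40 mm between the jaws, top 95 mm above the bench, its ends standing out past the jaws in y. Turned, it is 60 mm between the jaws, 40 mm tall.
- bottle: Bystander: yellow plastic spray bottle, closed and empty, 74 mm in diameter, 205 mm tall, upright, origin at the centre of its underside.
- lamp: Bystander: round press-button lamp, 80 mm in diameter, 40 mm tall, origin at the centre of its underside.
- saucer: Bystander: grey plant saucer, 130 mm in diameter, 22 mm high, origin at the centre of its underside.
- hammer: Bystander: chrome hammer lying flat, 280 mm long, along its own x, the head at +x; origin on its underside near mid-length.

How it is judged:
By the outcome, as a careful person would: the job done as asked, in the order asked, and still so for the second after the job is handed in, with the robot touching nothing.
It also fails if it takes over 72 s, if anything falls off the work surface, if the arm or the gripper's body presses on something with over 40 N, if the wrist force passes 120 N, or if a joint passes its speed limit or range.

## Working session

There is one attempt and no reset: what is moved stays moved. The work goes in short steps, Python scripts to look and compute and a tool call to move; the robot and the scene stay as the last step left them, time stands still between calls to the robot, and variables do not carry over. Pictures are saved under pics/ and viewed, at most 10 in all, crops included, and the job is handed in when it is done.

Besides the shell and the picture viewer there is one more tool, called after "Emit:" by a JSON object that holds its "api" and its "payload", one argument or row to a line. send_rows: Moves the arm, as the interface text tells. Its arguments: {"type":"object","properties":{"plan":{"type":"array"},"squeeze":{"type":"number"}},"required":["plan"]}

```bash
mkdir -p pics; ls
python3 - <<'E'
from plant import *
import cv2,numpy as np
s=readout.observe();print({k:np.round(v,3).tolist() for k,v in s.items()})
for c in("top","scene"):
    im=get_image(c);cv2.imwrite(f"pics/{c}0.png",im[:,:,::-1])
    for q in("vise","jaw","handle","block","bottle","lamp","saucer","hammer"):
        print(c,q,[(np.round(d["point"]).tolist(),round(d["confidence"],2)) for d in find_in(c,q)[:2]])
    i=camera_info(c);print(i["fx"],i["cx"],i["cy"],np.round(i["world_to_cam"],3).tolist())
E
```

```text
pics
{'time_s': 0.0, 'joint_positions': [-1.219, 0.333, -0.065, 1.461, 0.022, 1.35, -0.089], 'joint_velocities': [0.001, 0.002, 0.0, -0.0, -0.0, -0.002, -0.001], 'joint_torque': [-0.0, -62.326, 0.024, -38.988, -0.061, 0.04, 0.0], 'ee_pos': [0.229, 0.581, 0.222], 'ee_rot': [-0.585, -3.086, 0.002], 'ft_force': [1.086, 0.419, 0.503], 'moment': [0.029, -0.01, 0.02], 'grasp_force': 0.0, 'width': 0.087}
top vise [([222.0, 195.0], 0.84)]
top jaw []
top handle [([219.0, 187.0], 0.96)]
top block [([186.0, 187.0], 0.68)]
top bottle [([421.0, 236.0], 0.59)]
top lamp [([282.0, 190.0], 0.61)]
top saucer [([127.0, 180.0], 0.67)]
top hammer [([235.0, 145.0], 0.8), ([224.0, 195.0], 0.24)]
359.1165894810988 256.6384121098828 191.93131982575812 [[-0.006, -1.0, -0.023, -0.021], [-0.996, 0.008, -0.084, 0.6], [0.084, 0.022, -0.996, 0.925], [0.0, 0.0, 0.0, 1.0]]
scene vise [([292.0, 190.0], 0.9)]
scene jaw [([295.0, 184.0], 0.65), ([107.0, 139.0], 0.27)]
scene handle [([294.0, 185.0], 0.85)]
scene block [([322.0, 180.0], 0.68)]
scene bottle [([106.0, 137.0], 0.72)]
scene lamp [([224.0, 191.0], 0.8), ([106.0, 139.0], 0.27)]
scene saucer [([394.0, 206.0], 0.67)]
scene hammer [([326.0, 183.0], 0.35)]
447.54466693041616 252.82205222528896 184.5066210640827 [[-0.035, 0.999, -0.013, 0.046], [0.743, 0.017, -0.67, -0.416], [-0.669, -0.033, -0.743, 1.55], [0.0, 0.0, 0.0, 1.0]]
```

View pics/top0.png

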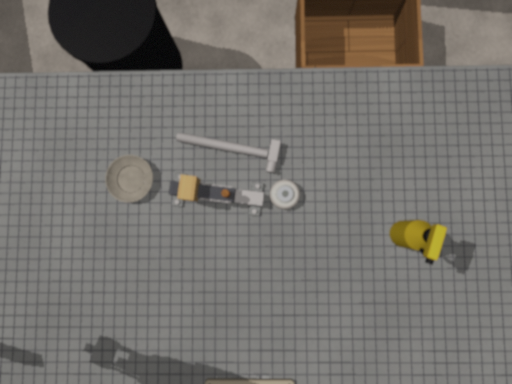

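View pics/scene0.png

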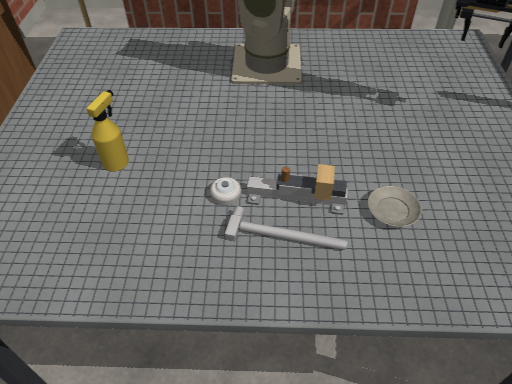

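The top view shows the block at (187,187), the peg at (225,193), the lamp near the vise's rear end at (285,194) and the hammer at the far side (180,137)-(275,155). The fixed jaw therefore points to about +y in the world.

```bash
cat > h.py <<'E'
from plant import *
import cv2,numpy as np
from scipy.spatial.transform import Rotation as R
def ray(c,px,z,info=None):
    i=info or camera_info(c);T=np.linalg.inv(np.array(i["world_to_cam"]))
    d=T[:3,:3]@np.array([(px[0]-i["cx"])/i["fx"],(px[1]-i["cy"])/i["fy"],1]);o=T[:3,3]
    return o+d*(z-o[2])/d[2]
def proj(c,P,info=None):
    i=info or camera_info(c);q=np.array(i["world_to_cam"])@np.append(P,1)
    return np.array([i["fx"]*q[0]/q[2]+i["cx"],i["fy"]*q[1]/q[2]+i["cy"]])
def tool(p,yaw_vx=None):  # target p -> shift in tool axes
    s=readout.observe();Rm=R.from_rotvec(s["ee_rot"]).as_matrix()
    return np.round(Rm.T@(np.array(p)-s["ee_pos"]),4),Rm
E
python3 - <<'E'
from h import *
for c,hp,bp,bo,la,sa,ha in(("top",(225,193),(187.5,187),(421,236),(285,194),(130,180),(235,145)),("scene",(285.5,170),(325.5,172),(110,140),(226,188),(394,206),(290,235))):
    print(c,"handle",ray(c,hp,.094),"block",ray(c,bp,.095 if c=="top" else .085),"lamp",ray(c,la,.04)[:2],"sauc",ray(c,sa,.01)[:2],"ham",ray(c,ha,.01)[:2])
print(tool((0,0,0))[1].round(3))
i=camera_info("wrist");s=readout.observe();T=np.linalg.inv(np.array(i["world_to_cam"]))
Rm=R.from_rotvec(s["ee_rot"]).as_matrix();print("cam in tool",Rm.T@(T[:3,3]-s["ee_pos"]),(Rm.T@T[:3,:3]).round(2))
E
```

```text
top handle [0.59239518 0.05115656 0.094     ] block [0.60789479 0.14368255 0.095     ] lamp [ 0.59298149 -0.09912839] sauc [0.6368555 0.3192537] ham [0.73020286 0.03333421]
scene handle [0.59605628 0.05486284 0.094     ] block [0.59200078 0.15220083 0.085     ] lamp [ 0.60954513 -0.09122015] sauc [0.63301093 0.32609814] ham [0.72734876 0.06701214]
[[-0.931  0.366 -0.   ]
 [ 0.366  0.931  0.   ]
 [ 0.     0.    -1.   ]]
cam in tool [ 0.08084368 -0.00141687 -0.16103743] [[-0.   -0.96 -0.29]
 [ 1.   -0.    0.  ]
 [-0.   -0.29  0.96]]
```

Emit:
{"api": "send_rows", "payload": {
  "plan": [
    [1,[-0.052,-0.031,-0.003],0.133],
    [1,[-0.056,-0.024,-0.003],0.133],
    [1,[-0.058,-0.016,-0.003],0.133],
    [1,[-0.06,-0.008,-0.003],0.133],
    [1,[-0.061,0,-0.003],0.133],
    [1,[-0.06,0.008,-0.003],0.133],
    [1,[-0.059,0.015,-0.003],0.133],
    [1,[-0.056,0.023,-0.003],0.133],
    [1,[-0.053,0.03,-0.003],0.133],
    [1,[-0.048,0.037,-0.003],0.133]
  ]
}}

```text
time_s: 2.15
ee_pos: [0.6004, 0.0999, 0.253]
ee_rot: [2.369, 2.063, 0.001]
ft_force: [0.5, 0.5, 0.2]
width: 0.0872
grasp_force: 0.0
```

Run:
```python
from h import *
s=readout.observe();print(s["ee_pos"],tool((0,0,0))[1].round(3).tolist(),s["joint_positions"])
im=get_image("wrist");i=camera_info("wrist");cv2.imwrite("pics/w1.png",cv2.resize(im[:,:,::-1],(768,576)))
for q in("handle","block","vise"):
    print(q,[(np.round(d["point"]).tolist(),round(d["confidence"],2)) for d in find_in("wrist",q)[:2]])
```

```text
[0.60044557 0.09991102 0.25298322] [[0.137, 0.991, 0.001], [0.991, -0.137, 0.0], [0.001, 0.001, -1.0]] [-0.6031957   0.29200895  0.45632933  1.48494864 -0.12960541  1.39377047
 -0.27881391]
handle [([254.0, 187.0], 0.79)]
block [([255.0, 130.0], 0.98)]
vise [([254.0, 180.0], 0.67), ([352.0, 158.0], 0.2)]
```

View pics/w1.png

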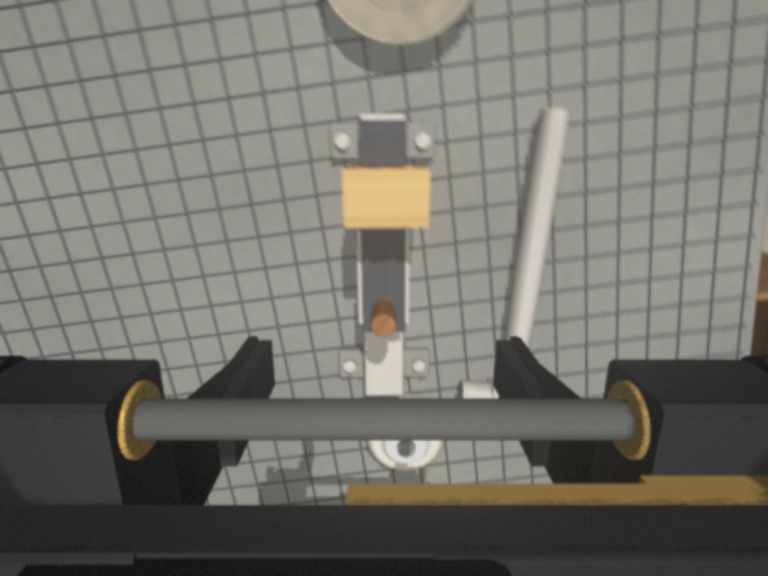

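The wrist view (1.5x scale) shows the vise nearly upright in the picture, the block top at about (342-430, 168-228) and the peg top at about (384,325). The hammer lies well to the right.

Run:
```python
from h import *
im=cv2.imread("pics/w1.png");i=camera_info("wrist")
hsv=cv2.cvtColor(im,cv2.COLOR_BGR2HSV)
print(im[195,380],im[232,380],im[326,384],im[308,384],[hsv[r,386].tolist() for r in range(160,236,6)])
m=cv2.inRange(hsv,(8,90,120),(28,255,255));m[:, :300]=0;m[350:]=0;m[:,480:]=0
n,l,st,ce=cv2.connectedComponentsWithStats(m)
for k in range(1,n):
    if st[k,4]>100:
        c=cv2.findContours((l==k).astype('uint8'),0,2)[0][0];r=cv2.boxPoints(cv2.minAreaRect(c))
        print(st[k],ce[k].round(1),r.round(1).tolist())
        if st[k,4]>2000:
            P=np.array([ray("wrist",p/1.5,.095) for p in r]);print(P.round(4).tolist(),"centre",P.mean(0))
            for a in range(4):d=P[(a+1)%4]-P[a];print(np.linalg.norm(d),np.degrees(np.arctan2(d[1],d[0])))
h=ray("wrist",(384/1.5,325.5/1.5),.094);print("handle",h)
# orange in peg region
s=hsv[295:345,365:403];print((s[...,1]>120).sum(1).tolist())
g=cv2.cvtColor(im,cv2.COLOR_BGR2GRAY)
for r in(128,140,150,250,270,290):print(r,np.diff(g[r,340:430].astype(int)).argsort()[[0,1,-2,-1]]+340)
```

```text
[132 193 227] [77 82 86] [ 84 122 170] [ 64  87 115] [[12, 12, 107], [16, 76, 138], [19, 107, 223], [19, 105, 226], [21, 102, 227], [20, 104, 228], [19, 106, 227], [20, 106, 227], [20, 106, 228], [19, 107, 226], [18, 110, 218], [17, 106, 200], [15, 30, 85]]
[ 343  167   87   62 5141] [385.7 197.1] [[343.0, 167.0], [429.0, 167.0], [429.0, 228.0], [343.0, 228.0]]
[[0.581, 0.1707, 0.095], [0.6388, 0.1627, 0.095], [0.6343, 0.1213, 0.095], [0.5742, 0.1296, 0.095]] centre [0.60709121 0.14606336 0.095     ]
0.058392679379471464 -7.870673304464553
0.041663586639790286 -96.19232759318294
0.06069033144054945 172.12463773901658
0.041654681781190556 80.64721870335629
[371 312  25  25 476] [383.  324.2] [[366.0, 324.0], [382.5, 307.5], [399.5, 324.5], [383.0, 341.0]]
handle [0.59274518 0.05209928 0.094     ]
[0, 0, 0, 0, 0, 0, 0, 0, 0, 0, 0, 0, 0, 0, 0, 0, 0, 0, 0, 8, 12, 14, 17, 18, 20, 21, 22, 22, 22, 22, 22, 22, 21, 21, 20, 19, 17, 15, 13, 8, 0, 0, 0, 0, 0, 0, 0, 0, 0, 0]
128 [359 358 406 407]
140 [357 350 415 414]
150 [416 358 405 406]
250 [361 341 405 404]
270 [362 361 356 404]
290 [362 361 356 404]
```

Emit:
{"api": "send_rows", "payload": {
  "plan": [
    [1,[-0.012,-0.001,0.027],0],
    [1,[-0.012,0,0.027],0],
    [1,[-0.012,0,0.027],0],
    [1,[-0.012,0,0.027],0],
    [1,[0,0,0.027],0],
    [1,[0,0,0.027],0],
    [1,[0,0,0.027],0],
    [0,[0,0,0],0],
    [0,[0,0,0],0],
    [0,[0,0,0],0]
  ],
  "squeeze": 30
}}

```text
time_s: 3.6
ee_pos: [0.5928, 0.0545, 0.0649]
ee_rot: [2.364, 2.068, 0.003]
ft_force: [0.6, -0.7, -0.5]
width: 0.0645
grasp_force: 0.0
```

Emit:
{"api": "send_rows", "payload": {
  "plan": [
    [0,[0,0,0],0],
    [0,[0,0,0],0],
    [0,[0,0,0],0],
    [0,[0,0,0],0],
    [0,[0,0,0],0],
    [0,[0,0,0],0],
    [0,[-0.004,0,0],0],
    [0,[-0.006,0,0],0],
    [0,[-0.006,0,0],0],
    [0,[-0.006,0,0],0]
  ]
}}

```text
time_s: 4.85
ee_pos: [0.5904, 0.0337, 0.0636]
ee_rot: [2.363, 2.069, 0.005]
ft_force: [7.2, 4.5, -5.8]
width: 0.0194
grasp_force: 30.0
```

Emit:
{"api": "send_rows", "payload": {
  "plan": [
    [0,[-0.004,0.001,0],0],
    [0,[-0.005,0,0],0],
    [0,[-0.005,0,0],0],
    [0,[-0.005,0,0],0],
    [0,[-0.004,0,0],0],
    [0,[-0.001,0,0],0],
    [0,[0,0,0],0],
    [0,[0,0,0],0],
    [0,[0,0,0],0],
    [0,[0,0,0],0]
  ]
}}

```text
time_s: 6.1
ee_pos: [0.5873, 0.01, 0.0636]
ee_rot: [-2.363, -2.069, -0.003]
ft_force: [1.5, 4.8, -1.6]
width: 0.0195
grasp_force: 30.0
```

Emit:
{"api": "send_rows", "payload": {
  "plan": [
    [1,[0,0,0],0],
    [1,[0,0,0],0],
    [1,[0,0,0],0],
    [1,[0,0,0],0],
    [1,[0,0,0],0],
    [1,[0,0,0],0],
    [1,[0,0,0],0],
    [1,[0.02,0,0],0],
    [1,[0.02,0,0],0],
    [1,[0.02,0,0],0]
  ]
}}

```text
time_s: 7.35
ee_pos: [0.595, 0.0703, 0.0635]
ee_rot: [-2.363, -2.069, -0.0]
ft_force: [0.9, 0.1, 0.5]
width: 0.0868
grasp_force: 0.0
```

Emit:
{"api": "send_rows", "payload": {
  "plan": [
    [1,[0.02,0,0],0],
    [1,[0.02,0,-0.004],0],
    [1,[0.02,0,-0.004],0],
    [1,[0.018,0,-0.004],0],
    [1,[0,0,-0.004],0],
    [1,[0,0,0],0],
    [0,[0,0,0],0],
    [0,[0,0,0],0],
    [0,[0,0,0],0],
    [0,[0,0,0],0]
  ],
  "squeeze": 6
}}

```text
time_s: 8.6
ee_pos: [0.6054, 0.1449, 0.0795]
ee_rot: [2.365, 2.067, 0.0]
ft_force: [-0.2, 0.3, -0.6]
width: 0.06
grasp_force: 6.0
```

The z sign was wrong, so the grip is too high. I'll open, lower and regrip.

Emit:
{"api": "send_rows", "payload": {
  "plan": [
    [1,[0,0,0],0],
    [1,[0,0,0],0],
    [1,[0,0,0],0],
    [1,[0.002,0,0.011],0],
    [1,[0,0,0.011],0],
    [1,[0,0,0.011],0],
    [0,[0,0,0],0],
    [0,[0,0,0],0],
    [0,[0,0,0],0],
    [0,[0,0,0],0]
  ]
}}

```text
time_s: 9.85
ee_pos: [0.6059, 0.1471, 0.047]
ee_rot: [2.365, 2.068, 0.001]
ft_force: [-0.1, 0.2, 0.9]
width: 0.0602
grasp_force: 6.0
```

Emit:
{"api": "send_rows", "payload": {
  "plan": [
    [0,[0,0,0],0],
    [0,[0,0,0],0],
    [0,[0,0,0],0],
    [0,[0,0,0],0],
    [0,[0,0,0],0],
    [0,[0,0,0],0],
    [0,[0,0,-0.004],0],
    [0,[0,0,-0.004],0],
    [0,[0,0,-0.004],0],
    [0,[0,0,0],0]
  ]
}}

```text
time_s: 11.1
ee_pos: [0.6058, 0.1471, 0.0589]
ee_rot: [2.365, 2.068, 0.001]
ft_force: [0.8, -0.7, -1.3]
width: 0.0596
grasp_force: 6.0
```

Run:
```python
from h import *
a=get_image("wrist");b=get_image("scene")[140:230,240:370];cv2.imwrite("pics/w2.png",np.hstack([a[:,:,::-1],cv2.resize(b[:,:,::-1],(0,0),fx=2.2,fy=384/90)]) )
```

```text
(no output)
```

View pics/w2.png

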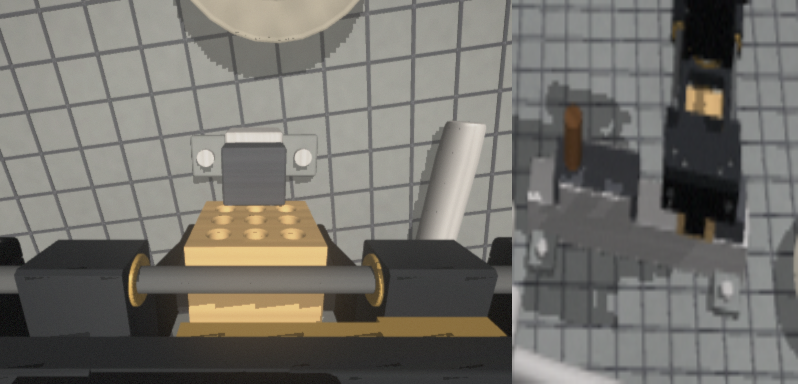

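The wrist view shows the drilled face toward the fixed jaw, at (258,222), with the block held upright and clear of the bed. Next I'll roll it over the moving jaw's top edge.

Emit:
{"api": "send_rows", "payload": {
  "plan": [
    [0,[-0.011,0,-0.001],0],
    [0,[-0.011,0,0],0],
    [0,[-0.011,0,0],0],
    [0,[-0.01,0,0],0],
    [0,[-0.003,0,-0.002],0],
    [0,[-0.003,0,-0.002],0],
    [0,[-0.004,0,-0.002],0],
    [0,[-0.004,0,-0.001],0],
    [0,[-0.004,0,0],0],
    [0,[-0.004,0,-0.001],0]
  ]
}}

```text
time_s: 12.45
ee_pos: [0.5969, 0.0824, 0.0675]
ee_rot: [-2.365, -2.068, -0.0]
ft_force: [0.4, 3.1, -0.9]
width: 0.0603
grasp_force: 6.0
```

Run:
```python
from h import *
a=get_image("wrist");b=get_image("scene")[140:230,240:370];cv2.imwrite("pics/w3.png",np.hstack([a[:,:,::-1],cv2.resize(b[:,:,::-1],(0,0),fx=2.2,fy=384/90)]) )
```

```text
(no output)
```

View pics/w3.png

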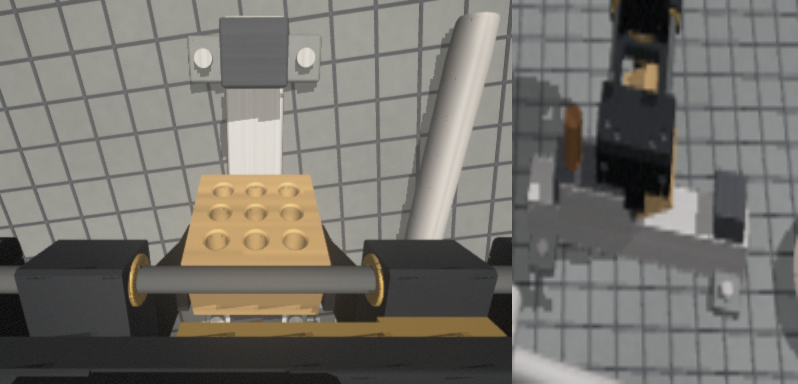

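The drilled face now fills more of the view, (200-315, 175-250), so the block is rolling as planned at about 40 degrees. I'll continue the arc.

Emit:
{"api": "send_rows", "payload": {
  "plan": [
    [0,[-0.004,0,0.001],0],
    [0,[-0.004,0,0.001],0],
    [0,[-0.004,0,0.001],0],
    [0,[-0.003,0,0.002],0],
    [0,[-0.003,0,0.002],0],
    [0,[-0.003,0,0.003],0],
    [0,[0,0,0.001],0],
    [0,[0,0,0],0],
    [0,[0,0,0],0],
    [0,[0,0,0],0]
  ]
}}

```text
time_s: 13.8
ee_pos: [0.5938, 0.0618, 0.0563]
ee_rot: [-2.365, -2.068, 0.001]
ft_force: [-0.3, 0.5, -0.7]
width: 0.0599
grasp_force: 6.0
```

Run:
```python
from h import *
a=get_image("wrist");b=get_image("scene")[140:230,240:370];cv2.imwrite("pics/w4.png",np.hstack([a[:,:,::-1],cv2.resize(b[:,:,::-1],(0,0),fx=2.2,fy=384/90)]) )
```

```text
(no output)
```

View pics/w4.png

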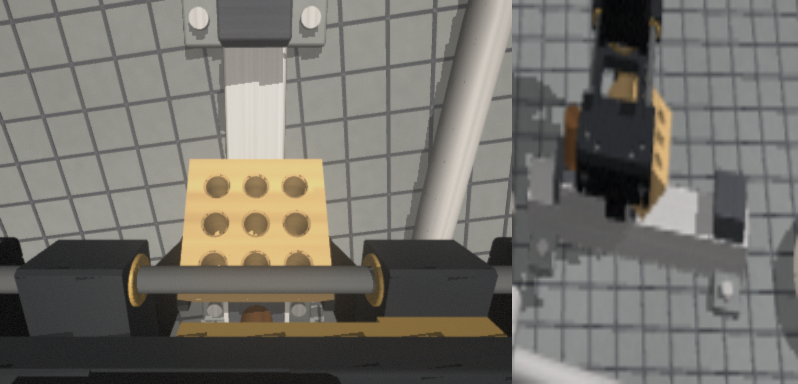

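Run:
```python
from h import *
s=readout.observe()
for z in(.085,.095,.097,.105,.11):
    a=[ray("wrist",p,z) for p in((190,160),(323.5,160),(180,300),(333,300),(217,187),(296,187),(210.5,264),(301,264))]
    d=lambda i,j:round(np.linalg.norm(a[i]-a[j])*1e3,1)
    print(z,"far w",d(0,1),"near w",d(2,3),"len",d(0,2),"holes far",d(4,5),"near",d(6,7),"cen",((a[0]+a[1]+a[2]+a[3])/4).round(4), (a[0]+a[1])/2)
```

```text
0.085 far w 59.2 near w 78.6 len 73.5 holes far 36.0 near 44.7 cen [0.5956 0.0785 0.085 ] [0.60053744 0.11456816 0.085     ]
0.095 far w 54.8 near w 72.7 len 68.0 holes far 33.3 near 41.3 cen [0.5962 0.0831 0.095 ] [0.60075625 0.11649723 0.095     ]
0.097 far w 53.9 near w 71.5 len 66.8 holes far 32.7 near 40.6 cen [0.5963 0.0841 0.097 ] [0.60080001 0.11688304 0.097     ]
0.105 far w 50.3 near w 66.7 len 62.4 holes far 30.6 near 37.9 cen [0.5968 0.0878 0.105 ] [0.60097506 0.11842629 0.105     ]
0.11 far w 48.0 near w 63.8 len 59.6 holes far 29.2 near 36.2 cen [0.5971 0.0901 0.11  ] [0.60108446 0.11939082 0.11      ]
```

```bash
cat > fit.py <<'E'
from h import *
from scipy.optimize import least_squares
F=np.array([.6093,.1665,0]);a=np.radians(82);ex=np.array([np.cos(a),np.sin(a),0]);ey=np.array([-np.sin(a),np.cos(a),0]);ez=np.array([0,0,1.])
def fit(px,own,th0,c0,p0=.018):
    # own: (y,z) multiples; corners given in m via tuple ('c',y,z), holes ('h',i,j)
    info=camera_info("wrist")
    def pts(v):
        cx,cy,cz,th,p,ps=v;c,s=np.cos(th),np.sin(th);X=c*ex+s*ez;Z=-s*ex+c*ez
        C=F+cx*ex+cy*ey+cz*ez;k,q=np.cos(ps),np.sin(ps)
        X,Z=[k*V+q*np.cross(ez,V)+(1-k)*ez*V[2] for V in(X,Z)];Y=k*ey+q*np.cross(ez,ey)
        return [C+.02*X+(u*(p if t=='h' else .03))*Y+(w*(p if t=='h' else .03))*Z for t,u,w in own]
    f=lambda v:np.ravel([proj("wrist",P,info)-q for P,q in zip(pts(v),px)])
    r=least_squares(f,[c0[0],0,c0[1],th0,p0,0]);v=r.x
    print("cx %.1f cy %.1f cz %.1f mm theta %.1f pitch %.1f yaw %.1f rms px %.2f"%(*(v[:3]*1e3),np.degrees(v[3]),v[4]*1e3,np.degrees(v[5]),np.sqrt(np.mean(r.fun**2))))
    return v
E
python3 - <<'E'
from fit import *
# image left is vise +y ; far = own -z
px=[(190,160),(323.5,160),(217,187),(256,187),(296,187),(214,225),(256,224.5),(298,225),(210.5,262),(301,262)]
own=[('c',1,-1),('c',-1,-1)]+[('h',u,-1) for u in(1,0,-1)]+[('h',u,0) for u in(1,0,-1)]+[('h',1,1),('h',-1,1)]
for t in(50,90,110):fit(px,own,np.radians(t),(-.09,.08))
s=readout.observe();d=s["ee_pos"]-F;print("grasp vise",d@ex,d@ey,s["ee_pos"][2]+.019)
E
```

```text
cx -88.2 cy 1.6 cz 92.9 mm theta 43.4 pitch 16.4 yaw 0.0 rms px 1.11
cx -85.4 cy 1.6 cz 68.1 mm theta 82.3 pitch 18.8 yaw 0.0 rms px 2.15
cx -85.4 cy 1.6 cz 68.1 mm theta 82.3 pitch 18.8 yaw 0.0 rms px 2.15
grasp vise -0.10584314833982873 0.0006492887370044727 0.07537618850942789
```

The wrist view shows the face only partly up. The far edge is low at row 160, and the fit gives roughly 45 degrees, with the grip having slid toward the back face. I'll hold firmer, carry the block over the bed and look again.

Emit:
{"api": "send_rows", "payload": {
  "plan": [
    [0,[0,0,0],0],
    [0,[0,0,0],0],
    [0,[0.002,0,-0.006],0],
    [0,[0.004,0,-0.008],0],
    [0,[0.012,0,-0.004],0],
    [0,[0.015,0,0],0],
    [0,[0.015,0,0],0],
    [0,[0.015,0,0],0],
    [0,[0,0,0],0],
    [0,[0,0,0],0]
  ],
  "squeeze": 20
}}

```text
time_s: 15.15
ee_pos: [0.6025, 0.1237, 0.0744]
ee_rot: [2.365, 2.067, -0.001]
ft_force: [0.4, -0.9, -0.5]
width: 0.0595
grasp_force: 20.0
```

Run:
```python
from fit import *
s=readout.observe();d=s["ee_pos"]-F;print("grasp vise",d@ex,d@ey,s["ee_pos"][2]+.019)
a=get_image("wrist")[100:340,130:380];t=get_image("top")[150:220,140:260];b=get_image("scene")[140:230,270:370]
f=lambda x,h:cv2.resize(x[:,:,::-1],(int(x.shape[1]*h/x.shape[0]),h),interpolation=cv2.INTER_CUBIC)
r=f(a,480);cv2.imwrite("pics/w5.png",np.hstack([r,np.vstack([f(b,240),cv2.resize(f(t,240),(266,240))])]))
```

```text
grasp vise -0.043349607354869604 0.0007880453536082688 0.0933885337224794
```

View pics/w5.png

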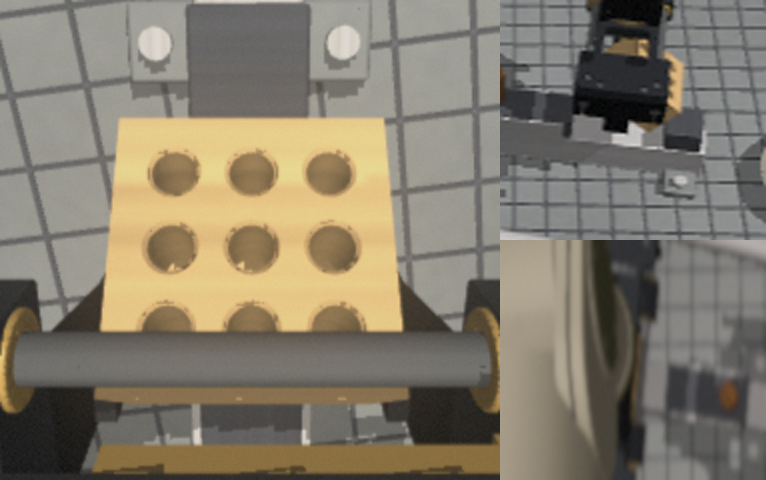

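Run:
```python
from fit import *
c=lambda x,y:(130+x/2,100+y/2)
px=[c(119,118),c(384,118),c(97,388),c(406,388)]+[c(175,173),c(252,173),c(330,173),c(170,248),c(252,248),c(334,248)]
own=[('c',1,-1),('c',-1,-1),('c',1,1),('c',-1,1)]+[('h',u,-1) for u in(1,0,-1)]+[('h',u,0) for u in(1,0,-1)]
for t in(45,70,100):v=fit(px,own,np.radians(t),(-.03,.1))
v=fit(px[:4],own[:4],1.,(-.03,.1))
```

```text
cx -27.5 cy 1.7 cz 99.7 mm theta 52.2 pitch 17.2 yaw 0.1 rms px 1.31
cx -27.5 cy 1.7 cz 99.7 mm theta 52.2 pitch 17.2 yaw 0.1 rms px 1.31
cx -27.5 cy 1.7 cz 99.7 mm theta 52.2 pitch 17.2 yaw 0.1 rms px 1.31
cx -26.7 cy 1.8 cz 100.6 mm theta 50.3 pitch 18.0 yaw 0.2 rms px 0.93
```

Fit: theta is about 51 degrees, with the lowest edge 30 mm above the bed. I'll lower that edge onto the bed and roll the block flat about it with a light grip.

Emit:
{"api": "send_rows", "payload": {
  "plan": [
    [0,[0.003,0,0.007],0],
    [0,[0,0,0.007],0],
    [0,[0,0,0.007],0],
    [0,[0,0,0.006],0],
    [0,[0,0,0.004],0],
    [0,[0,0,0.003],0],
    [0,[-0.001,0,0.003],0],
    [0,[-0.001,0,0.003],0],
    [0,[-0.001,0,0.003],0],
    [0,[0,0,0],0]
  ],
  "squeeze": 8
}}

```text
time_s: 16.55
ee_pos: [0.6025, 0.124, 0.0312]
ee_rot: [2.365, 2.068, -0.0]
ft_force: [-1.5, -3.7, -0.1]
width: 0.0599
grasp_force: 8.0
```

Emit:
{"api": "send_rows", "payload": {
  "plan": [
    [0,[-0.002,0,0.001],0],
    [0,[-0.002,0,0.001],0],
    [0,[-0.001,0,0.002],0],
    [0,[-0.001,0,0.002],0],
    [0,[-0.001,0,0.002],0],
    [0,[-0.001,0,0.002],0],
    [0,[0,0,0.001],0],
    [0,[0,0,0],0],
    [0,[0,0,0],0],
    [0,[0,0,0],0]
  ]
}}

```text
time_s: 17.8
ee_pos: [0.6015, 0.1165, 0.0205]
ee_rot: [-2.365, -2.068, -0.0]
ft_force: [0.2, 0.1, -0.1]
width: 0.0597
grasp_force: 8.0
```

Run:
```python
from fit import *
s=readout.observe();d=s["ee_pos"]-F;print("grasp vise",d@ex,d@ey,s["ee_pos"][2]+.019)
a=get_image("wrist")[90:340,130:380];b=get_image("scene")[140:230,270:370]
f=lambda x,h:cv2.resize(x[:,:,::-1],(int(x.shape[1]*h/x.shape[0]),h),interpolation=cv2.INTER_CUBIC)
cv2.imwrite("pics/w6.png",np.hstack([f(a,500),f(b,250).repeat(2,0)[:500]]))
```

```text
grasp vise -0.05055545070216752 0.0008007548656810406 0.03952719964909429
```

View pics/w6.png

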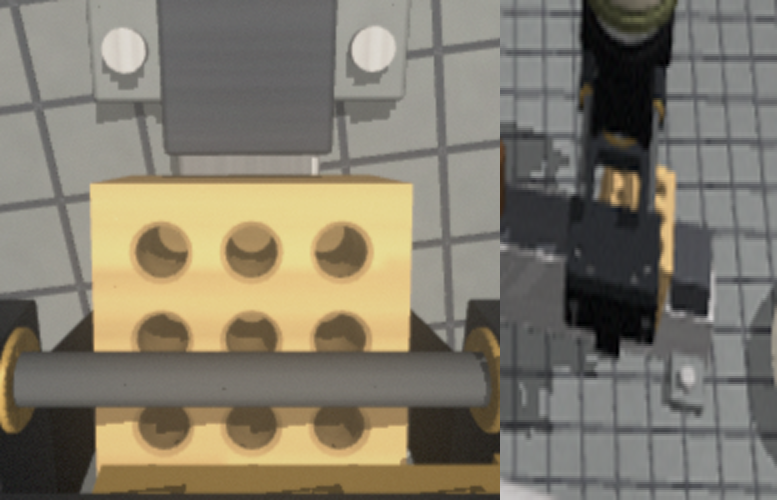

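The drilled face now looks up squarely, with corners at (91,183) and (411,183) in the 2x crop and clear space to the fixed jaw. I'll check the tilt.

Run:
```python
from fit import *
c=lambda x,y:(130+x/2,90+y/2)
px=[c(91,183),c(411,183)]+[c(163,251),c(252,251),c(341,251)]+[c(165,426),c(252,426),c(338,426)]
own=[('c',1,-1),('c',-1,-1)]+[('h',u,-1) for u in(1,0,-1)]+[('h',u,1) for u in(1,0,-1)]
v=fit(px,own,1.5,(-.04,.06))
```

```text
cx -34.9 cy 1.9 cz 59.0 mm theta 76.8 pitch 16.9 yaw 0.3 rms px 0.32
```

Emit:
{"api": "send_rows", "payload": {
  "plan": [
    [0,[0,0,0.001],0],
    [0,[0,0,0.001],0],
    [0,[0,0,0.001],0],
    [0,[0,0,0.001],0],
    [0,[0,0,0.001],0],
    [0,[0,0,0.001],0],
    [0,[0,0,0.001],0],
    [0,[0,0,0],0],
    [0,[0,0,0],0],
    [0,[0,0,0],0]
  ],
  "squeeze": 5
}}

```text
time_s: 19.15
ee_pos: [0.6014, 0.1164, 0.0135]
ee_rot: [-2.365, -2.068, -0.0]
ft_force: [-0.3, -0.1, 0.1]
width: 0.06
grasp_force: 5.0
```

```bash
cat > holes.py <<'E'
from fit import *
def holes(im,show=False):
    hsv=cv2.cvtColor(im,cv2.COLOR_RGB2HSV)
    w=cv2.inRange(hsv,(10,60,190),(28,200,255));w[330:]=0
    n,l,st,ce=cv2.connectedComponentsWithStats(w)
    return [(st[k].tolist()) for k in range(1,n) if st[k,4]>150]
E
python3 - <<'E'
from holes import *
s=readout.observe();d=s["ee_pos"]-F;print("grasp vise",d@ex,d@ey,s["ee_pos"][2]+.019)
im=get_image("wrist");print(holes(im))
a=im[90:340,130:380];cv2.imwrite("pics/w7.png",cv2.resize(a[:,:,::-1],(500,500),interpolation=cv2.INTER_CUBIC))
E
```

```text
grasp vise -0.05066958581368346 0.0008681800821158433 0.03249358466637833
[[170, 194, 172, 71, 9616], [216, 299, 37, 23, 397], [260, 299, 36, 23, 415], [303, 300, 30, 22, 418], [178, 302, 31, 23, 424]]
```

View pics/w7.png

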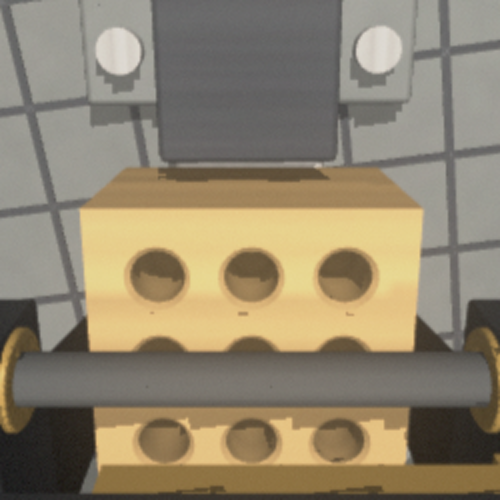

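Run:
```python
from fit import *
c=lambda x,y:(130+x/2,90+y/2)
px=[c(80,208),c(423,208)]+[c(157,275),c(251,275),c(346,275)]+[c(164,441),c(252,441),c(339,441)]
own=[('c',1,-1),('c',-1,-1)]+[('h',u,-1) for u in(1,0,-1)]+[('h',u,1) for u in(1,0,-1)]
v=fit(px,own,1.5,(-.04,.06))
for z in(.033,.035,.037):
  a,b=[ray("wrist",c(*p),z) for p in((128,168),(382,168))];print(z,np.linalg.norm(a-b),(.5*(a+b)-F)@ex)
for z in(.073,.075,.078):
  a,b=[ray("wrist",c(*p),z) for p in((80,208),(423,208))];print(z,np.linalg.norm(a-b),(.5*(a+b)-F)@ex)
```

```text
cx -34.2 cy 2.0 cz 54.4 mm theta 87.8 pitch 17.2 yaw 0.3 rms px 0.28
0.033 0.061058147972633176 -0.006050264807688798
0.035 0.060195324137192904 -0.0055663749295537315
0.037 0.05933250030175252 -0.0050824850514186795
0.073 0.060339851861016654 -0.0036030350201800075
0.075 0.05915125195351445 -0.0029767143616615914
0.078 0.05736835209226136 -0.0020372333738839944
```

The block is flat (theta about 88 degrees, centre 54 mm up, spanning vise x from -64 to -4). I'll release, rise and go to the handle.

Emit:
{"api": "send_rows", "payload": {
  "plan": [
    [1,[0,0,0],0],
    [1,[0,0,0],0],
    [1,[0,0,0],0],
    [1,[0,0,0],0],
    [1,[0,0,-0.01],0],
    [1,[0,0,-0.014],0],
    [1,[0,0,-0.014],0],
    [1,[0,0,-0.013],0],
    [1,[-0.018,0,0],0],
    [1,[-0.018,0,0],0]
  ],
  "squeeze": 30
}}

```text
time_s: 20.45
ee_pos: [0.5961, 0.0788, 0.0643]
ee_rot: [2.366, 2.067, -0.001]
ft_force: [-0.5, -0.4, 0.1]
width: 0.087
grasp_force: 0.0
```

Emit:
{"api": "send_rows", "payload": {
  "plan": [
    [1,[-0.018,0,0],0],
    [1,[-0.018,0,0],0],
    [1,[-0.018,0,0],0],
    [1,[-0.018,0,0],0],
    [1,[0,0,0],0],
    [1,[0,0,0],0],
    [1,[0,0,0],0],
    [0,[0,0,0],0],
    [0,[0,0,0],0],
    [0,[0,0,0],0]
  ]
}}

```text
time_s: 21.7
ee_pos: [0.587, 0.0094, 0.0645]
ee_rot: [-2.365, -2.068, -0.0]
ft_force: [-0.5, 1.4, 0.3]
width: 0.0646
grasp_force: 0.0
```

Run:
```python
from fit import *
im=get_image("wrist");cv2.imwrite("pics/w8.png",cv2.resize(im[:,:,::-1],(768,576)))
s=readout.observe();d=s["ee_pos"]-F;print("vise",d@ex,d@ey)
```

```text
vise -0.1587012882936478 0.00016251634969948955
```

View pics/w8.png

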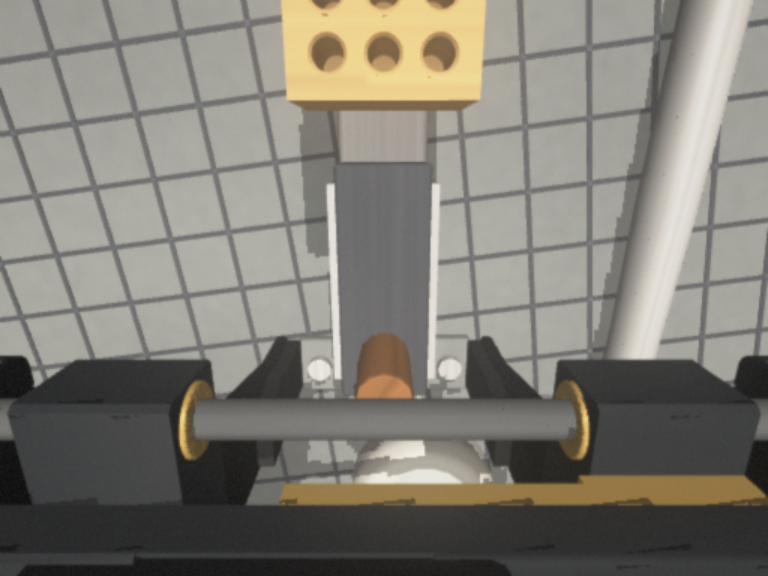

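The block lies flat at the top of the view (288-484, 0-108) with its holes up, and the peg is between the fingers at (384,370). I'll grip the peg and slide the jaw up.

Emit:
{"api": "send_rows", "payload": {
  "plan": [
    [0,[0,0,0],0],
    [0,[0,0,0],0],
    [0,[0,0,0],0],
    [0,[0,0,0],0],
    [0,[0,0,0],0],
    [0,[0,0,0],0],
    [0,[0.003,0,0],0],
    [0,[0.004,0,0],0],
    [0,[0.004,0,0],0],
    [0,[0.003,0,0],0]
  ]
}}

```text
time_s: 23.0
ee_pos: [0.5888, 0.0218, 0.0645]
ee_rot: [2.366, 2.066, -0.002]
ft_force: [0.8, -5.0, 0.2]
width: 0.0192
grasp_force: 30.0
```

Emit:
{"api": "send_rows", "payload": {
  "plan": [
    [0,[0.002,0,0],0],
    [0,[0.002,0,0],0],
    [0,[0.001,0,0],0],
    [0,[0.001,0,0],0],
    [0,[0.001,0,0],0],
    [0,[0.001,0,0],0],
    [0,[0,0,0],0],
    [0,[0,0,0],0],
    [0,[0,0,0],0],
    [0,[0,0,0],0]
  ]
}}

```text
time_s: 24.25
ee_pos: [0.5899, 0.0298, 0.0645]
ee_rot: [2.366, 2.066, -0.002]
ft_force: [0.0, -5.7, 0.4]
width: 0.0191
grasp_force: 30.0
```

Emit:
{"api": "send_rows", "payload": {
  "plan": [
    [0,[0.001,0,0],0],
    [0,[0,0,0],0],
    [0,[0.001,0,0],0],
    [0,[0,0,0],0],
    [0,[0.001,0,0],0],
    [0,[0,0,0],0],
    [0,[0.001,0,0],0],
    [0,[0,0,0],0],
    [0,[0,0,0],0],
    [0,[0,0,0],0]
  ]
}}

```text
time_s: 25.5
ee_pos: [0.5904, 0.0338, 0.0646]
ee_rot: [2.366, 2.066, -0.002]
ft_force: [0.3, -5.5, -0.3]
width: 0.0189
grasp_force: 30.0
```

Emit:
{"api": "send_rows", "payload": {
  "plan": [
    [0,[0.001,0,0],0],
    [0,[0,0,0],0],
    [0,[0.001,0,0],0],
    [0,[0,0,0],0],
    [0,[0,0,0],0],
    [0,[0,0,0],0],
    [0,[0,0,0],0],
    [0,[0,0,0],0],
    [0,[0,0,0],0],
    [0,[0,0,0],0]
  ]
}}

```text
time_s: 26.75
ee_pos: [0.5904, 0.0342, 0.0645]
ee_rot: [2.366, 2.064, -0.004]
ft_force: [-1.0, -9.7, 2.3]
width: 0.019
grasp_force: 30.0
```

Emit:
{"api": "send_rows", "payload": {
  "plan": [
    [0,[0.001,0,0],0],
    [0,[0,0,0],0],
    [0,[0.001,0,0],0],
    [0,[0,0,0],0],
    [0,[0,0,0],0],
    [0,[0,0,0],0],
    [0,[0,0,0],0],
    [0,[0,0,0],0],
    [0,[0,0,0],0],
    [0,[0,0,0],0]
  ]
}}

```text
time_s: 28.0
ee_pos: [0.5904, 0.0342, 0.0645]
ee_rot: [2.367, 2.062, -0.007]
ft_force: [-1.9, -14.5, 3.3]
width: 0.0192
grasp_force: 30.0
```

The jaw has stalled against the block at about 14 N, so it is snug. I'll release, rise and verify.

Emit:
{"api": "send_rows", "payload": {
  "plan": [
    [1,[0,0,0],0],
    [1,[0,0,0],0],
    [1,[0,0,0],0],
    [1,[0,0,0],0],
    [1,[0,0,0],0],
    [1,[0,0,0],0],
    [1,[0,0,-0.015],0],
    [1,[0,0,-0.025],0],
    [1,[0,0,-0.03],0],
    [1,[0,0,-0.03],0]
  ]
}}

```text
time_s: 29.25
ee_pos: [0.5912, 0.0389, 0.1666]
ee_rot: [2.365, 2.067, 0.001]
ft_force: [0.6, -0.3, -0.6]
width: 0.0868
grasp_force: 0.0
```

Emit:
{"api": "send_rows", "payload": {
  "plan": [
    [1,[0.02,0,-0.03],0],
    [1,[0.02,0,-0.03],0],
    [1,[0.02,0,-0.02],0],
    [1,[0,0,0],0],
    [1,[0,0,0],0],
    [1,[0,0,0],0],
    [1,[0,0,0],0],
    [1,[0,0,0],0],
    [1,[0,0,0],0],
    [1,[0,0,0],0]
  ]
}}

```text
time_s: 30.5
ee_pos: [0.5991, 0.0985, 0.2445]
ee_rot: [-2.365, -2.068, -0.0]
ft_force: [-0.9, 0.1, -0.6]
width: 0.0871
grasp_force: 0.0
```

Run:
```python
from fit import *
print(readout.observe()["ft_force"])
im=get_image("wrist")[40:300,140:400];t=get_image("top")
cv2.imwrite("pics/w9.png",cv2.resize(im[:,:,::-1],(580,580),interpolation=cv2.INTER_CUBIC))
for q in("saucer","lamp","hammer","bottle"):print(q,[(np.round(d["point"]).tolist()) for d in find_in("top",q)[:1]])
```

```text
[-0.91681052  0.1027016  -0.57247552]
saucer []
lamp [[283.0, 192.0]]
hammer [[254.0, 148.0]]
bottle [[419.0, 234.0]]
```

View pics/w9.png

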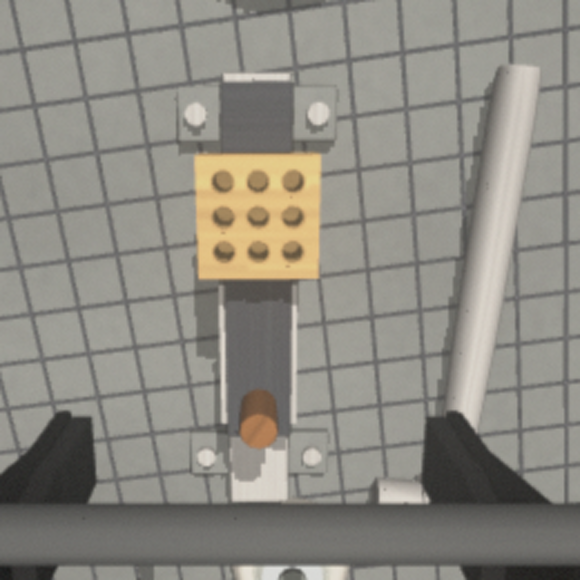

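The view shows the block at (196-320, 154-280) with all nine holes up, held between the fixed jaw and the moving jaw. The hammer lies where it was.

```bash
python3 -c "
from plant import *
print(close_job())"
```

```text
the job is handed in; nothing more can be done
None
```

The block lies on the vise bed with its drilled face up, clamped snug against the fixed jaw; I handed the job in at about 31 s, and I never moved the arm near the bystanders, though the final top-view check did not pick up the saucer.

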